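Shut down the hot-runner controller in order

ROBOT

A 7-joint arm with a two-finger parallel gripper is mounted at the origin on the work surface. World frame = base frame: x ahead of the robot, y to its left, z up, the work surface at z = 0. Lengths are in m, angles in rad, forces in N, time in s.
With the tool pointing down it reaches from about 0.4 to 0.875 m from the base axis. Payload 19.3 kg.
Tool frame: the origin (TCP) lies between the finger pads; the fingertips stand 22 mm ahead of it and the grasp point (between the pads) lies 3 mm ahead of it; z points along the fingers, y is the line along which they close (so a half turn about z gives the same grasp; the last joint's range is limited). The gripper opens to 85 mm and grips with 20 to 120 N. Pads are 22 mm wide; open, the fingers measure 114 mm over their backs; the gripper's body (76 mm by 85 mm) begins 54 mm behind the grasp point. The pads swing forward as they close: fully open they stand 13 mm farther back than shut.
Start: joints at [1.086, 0.521, -0.036, 1.599, 0.021, 1.021, -0.113], TCP at [0.252, -0.572, 0.253] pointing down, gripper open.
Joint ranges: [-2.91, 2.91], [-0.3, 2.13], [-1.5, 1.42], [0.17, 2.43], [-1.26, 4.41], [0.16, 1.93], [-2.52, 2.52]. Speed limits (rad/s): [1.89, 1.89, 2.39, 2.39, 3.01, 3.01, 3.01].

INTERFACE

Orientations are given as a unit quaternion [x, y, z, w].
In Python, from plant import r gives the robot as it stands. The module is installed in compiled form; this text tells all that it offers. Calls block until the motion is done:
- r.movep(position, orientation): joint-space move of the TCP to a pose.
- r.movel(position, speed=0.15, rotation=None, threshold=None): straight line of the TCP; rotation=None keeps the orientation; speed is the mean speed in m/s. With threshold (N) it stops when the force on the tool has changed by that much, and returns True; else False.
- r.move_joints(angles): joint-space move.
- r.move_gripper(opening, newtons=None): opening from 0.0 (shut) to 1.0 (fully open); newtons is the grip in N (None keeps the last); returns when the fingers have stopped.
- r.pause(seconds).
- r.ik(position, orientation): joint angles nearest the present ones, or None.
- r.capture(name): name is "scene" or "top"; returns (picture, depth): 420x560x3 uint8, red, green, blue; 420x560 float32, m along the optical axis (not along the pixel's ray), 0 where there is no reading.
- r.camera_model(name): a dict with "K" (3x3 intrinsics, pixels), "R" (3x3) and "t" (3): a world point X has camera coordinates R X + t. Camera axes: x right, y down, z forward; pixel columns grow to the right and rows downward; lengths in m; the calibration is good to about 2 mm. A picture is of the moment at which its call begins. camera_model takes no time and is no camera call.
A pose or a line that the arm cannot do raises r.PlanningError and nothing moves.
- r.hand_in(): hands the job in; it is judged then, once.
Readings, each from a call of its own:
- r.get_time_s(): time.
- r.get_joints(): joint angles.
- r.get_joint_velocities(): joint speeds.
- r.get_tau(): joint torques, N m.
- r.get_ee_pos(): TCP position.
- r.get_tcp_rot(): TCP orientation.
- r.get_wrist_force(): force on the tool from outside, world axes, zero at the start.
- r.get_moment(): the same for the moment, N m.
- r.get_grip_width(): opening from 0.0 (shut) to 1.0 (fully open).
- r.get_grasp_force(): force on a finger pad.
Only numpy, scipy, OpenCV 4.12 (cv2) and the standard library are available. Lean on these libraries where they do the work, as an engineer would, in place of code of your own. Each camera call takes 0.05 s, during which the arm holds its last target. There are 200 camera calls.

TASK

The moulding run is over, so shut down the hot-runner controller, the blue console with the sloping panel: with a fingertip lightly press each rocker switch to off (the half nearer the robot pressed down), first the two nozzle zones on the narrow modules, in either order, so the nozzles freeze off, then the manifold zone on the wide module, and last the large main switch at the left end. Leave every switch off, and do not pick up or shift the mouldings and tools standing on and around the console.

Things in the scene. Friction and masses are not known exactly. Their poses are not given: they have to be found in the camera images.
- controller: Blue hot-runner controller console, fixed on the bench, 430 mm wide (y), 300 deep (x). Origin: centre of underside; x away from the robot, y left, z up. Front 70 mm high; panel slopes up from it at 20 degrees over x -150 to +60 mm; behind is a flat ledge 146 mm high. Six light grey modules side by side in the panel; all switch hinges in one row at x -94, 60 mm up the slope from the front edge.
- power_module: Power module, always at the far left (+y) of the panel, faceplate 100 mm wide: carries the largest rocker, and above it two round fuse caps, a small lamp and a meter window. Origin: on the panel surface under the middle of its switch; axes as the controller's (x horizontal away from the robot, z up). A switch is harmed by over 30 N.
- manifold_module: Manifold zone module, always next to the power module, faceplate 100 mm wide: one rocker, a row of four small keys and two large display windows. Origin and axes as for the power module.
- nozzle_module_a: Nozzle zone module, narrow faceplate 50 mm wide: one rocker, a small lamp, three small keys, one small display window. In any of the four narrow slots at the right of the panel, 50 mm apart; plain blank plates without a switch close the two slots left over. Origin and axes as for the power module.
- nozzle_module_b: The second nozzle zone module, just like the other, in another of the four narrow slots.
- main_switch (a joint): Main switch: black rocker, 46 mm long (upslope), 34 wide, hinged across its middle 10 mm off the panel; one half is flat to the panel, the other up by 0.34 rad. 0 = on (half nearer the robot up, level), 0.34 = off (that half down, parallel to the panel, 4 mm proud of the bezel). 2 N down at the raised lip (4 N halfway in) snaps it past 0.17; then it stays. The far half turns it on.
- manifold_switch (a joint): Manifold zone switch: black rocker, 34 mm long (upslope), 24 wide, hinged across its middle 10 mm off the panel; one half is flat to the panel, the other up by 0.34 rad. 0 = on (half nearer the robot up, level), 0.34 = off (that half down, parallel to the panel, 4 mm proud of the bezel). 2 N down at the raised lip (4 N halfway in) snaps it past 0.17; then it stays. The far half turns it on.
- nozzle_switch_a (a joint): Switch of nozzle module a: the same in size and action as the manifold switch (34 by 24 mm; 0 = on, 0.34 rad = off).
- nozzle_switch_b (a joint): Switch of nozzle module b: the same again. Pressed on past its stop, each switch gives up to 3 mm in its mount (about 8 N per mm).
- main_switch_press (a point): Point on top of the main switch's half nearer the robot (press it for off), 4 mm in from that half's lip, 19 mm from the hinge line; moves with the rocker. While on it is about 100 mm above the bench; the rocker snaps over once it has gone down about 3 mm. Site axes: the module's, turned with the rocker about y.
- manifold_switch_press (a point): Point on top of the manifold switch's half nearer the robot (press it for off), 4 mm in from that half's lip, 13 mm from the hinge line; moves with the rocker. While on it is about 100 mm above the bench; the rocker snaps over once it has gone down about 2 mm. Site axes: the module's, turned with the rocker about y.
- nozzle_switch_a_press (a point): Point on top of the nozzle a switch's half nearer the robot (press it for off), 4 mm in from that half's lip, 13 mm from the hinge line; moves with the rocker. While on it is about 100 mm above the bench; the rocker snaps over once it has gone down about 2 mm. Site axes: the module's, turned with the rocker about y.
- nozzle_switch_b_press (a point): Point on top of the nozzle b switch's half nearer the robot (press it for off), 4 mm in from that half's lip, 13 mm from the hinge line; moves with the rocker. While on it is about 100 mm above the bench; the rocker snaps over once it has gone down about 2 mm. Site axes: the module's, turned with the rocker about y.
- cap_1: Loose black domed plastic moulding, 72 mm across, 85 mm high, standing on the bench in front of the controller. Origin: centre of its underside. Not to be disturbed.
- cap_2: Loose black domed plastic moulding, 72 mm across, 85 mm high, standing on the bench in front of the controller. Origin: centre of its underside. Not to be disturbed.
- cap_3: Loose black domed plastic moulding, 72 mm across, 85 mm high, standing on the bench to the left of the controller. Origin: centre of its underside. Not to be disturbed.
- cap_4: Loose black domed plastic moulding, 72 mm across, 85 mm high, standing on the bench to the right of the controller. Origin: centre of its underside. Not to be disturbed.
- tub: Loose clear plastic tub, 90 mm across, 65 mm high, on the bench right of the controller. Origin: centre of its underside. Not to be disturbed.
- release_spray: Loose green aerosol can with a white cap, 54 mm across, 182 mm high, on the bench left of the controller. Origin: centre of its underside. Not to be disturbed.
- ring_gauge: Loose steel ring gauge, 90 mm across, 14 mm high, lying on the controller's ledge. Origin: centre of its underside. Not to be disturbed.
- cutters: Loose flush cutters with red handles, about 140 mm long across the controller, 12 mm high, lying on the controller's ledge. Origin: at the underside near the joint. Not to be disturbed.

How it is judged:
By the outcome, as a careful person would: the job done as asked, in the order asked, and still so for the second after the job is handed in, with the robot touching nothing.
It also fails if it takes over 40 s, if anything falls off the work surface, if the arm or the gripper's body presses on something with over 40 N, if the wrist force passes 120 N, or if a joint passes its speed limit or range.

## Working session

There is one attempt and no reset: what is moved stays moved. The work goes in short steps, each a Python script; the robot and the scene stay as the last script left them, time stands still between calls to the robot, and variables do not carry over. Pictures are saved under pics/ and viewed, at most 10 in all, crops included, and the job is handed in when it is done.

```bash
mkdir -p pics; python3 - <<'E'
from plant import r
import numpy as np, cv2
for n in ("scene","top"):
    p,d=r.capture(n); cv2.imwrite(f"pics/{n}1.png",p[:,:,::-1]); np.savez(f"{n}1.npz",p=p,d=d)
    m=r.camera_model(n); print(n,np.round(m["K"],1).tolist(),np.round(m["R"],3).tolist(),np.round(m["t"],3), "cam at",np.round(-np.array(m["R"]).T@m["t"],3))
print(r.get_time_s(), r.get_ee_pos(), r.get_tcp_rot(), r.get_grip_width())
E
```

```text
scene [[545.0, 0.0, 279.4], [0.0, 545.0, 212.2], [0.0, 0.0, 1.0]] [[0.596, 0.802, 0.014], [0.49, -0.351, -0.798], [-0.635, 0.483, -0.603]] [-0.359 -0.178  1.623] cam at [ 1.333 -0.557  0.841]
top [[463.6, 0.0, 278.0], [0.0, 463.6, 206.3], [0.0, 0.0, 1.0]] [[-0.003, -1.0, -0.009], [-0.98, 0.005, -0.198], [0.198, 0.008, -0.98]] [0.017 0.572 1.054] cam at [0.353 0.006 1.146]
0.1 [ 0.25172739 -0.57176316  0.25280486] [ 9.78567898e-01  2.05923821e-01 -1.46549798e-04 -4.76783531e-04] 1.001167597363184
```

View pics/scene1.png

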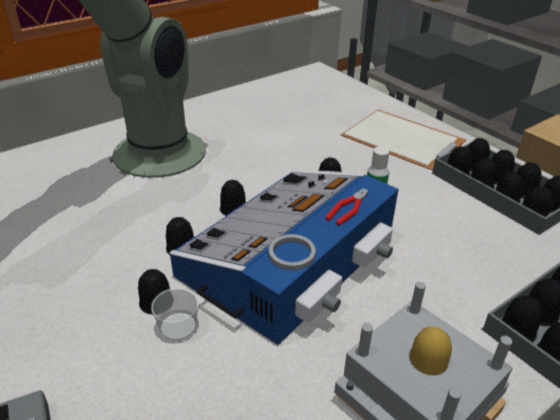

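View pics/top1.png

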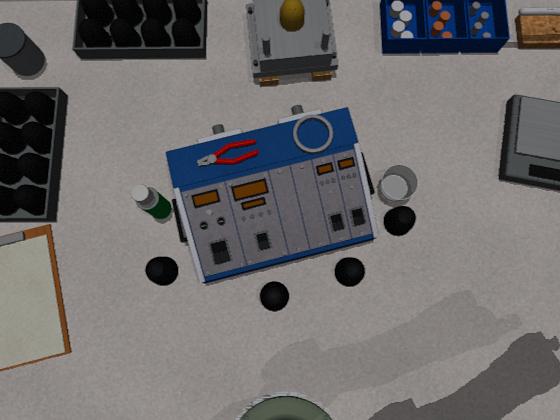

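Top view: main switch near (220,251), manifold (263,241), nozzle switches near (336,222) and (358,217); caps lie just in front at (274,296) and (349,272). I'll measure the rockers and the console yaw.

```bash
cat > h.py <<'E'
import numpy as np, cv2
from plant import r
def ray(n,u,v,z):
    m=r.camera_model(n); K,R,t=map(np.array,(m["K"],m["R"],m["t"]))
    c=-R.T@t; d=R.T@np.linalg.solve(K,[u,v,1.]); return c+d*(z-c[2])/d[2]
def cloud(n,d):
    m=r.camera_model(n); K,R,t=map(np.array,(m["K"],m["R"],m["t"]))
    v,u=np.indices(d.shape); p=np.stack([(u-K[0,2])/K[0,0]*d,(v-K[1,2])/K[1,1]*d,d],-1)
    return (p-t)@R
E
python3 - <<'E'
from h import *
f=np.load("top1.npz"); p,d=f["p"],f["d"]; P=cloud("top",d)
hsv=cv2.cvtColor(p,cv2.COLOR_RGB2HSV)
m=(p.max(2)<60).astype(np.uint8); 
n,l,s,c=cv2.connectedComponentsWithStats(m)
for i in range(1,n):
    if s[i,4]>60 and 130<c[i,0]<430 and 170<c[i,1]<320:
        rr=cv2.minAreaRect(np.argwhere(l==i)[:,::-1].astype(np.float32)); z=np.median(P[l==i][:,2])
        print(np.round(c[i],1),s[i,:5],np.round(rr[1],1),round(rr[2],1),"depth xyz",np.round(np.median(P[l==i],0),3),"ray@.1",np.round(ray("top",*c[i],.1),4))
# blue mask outline for yaw (ledge)
b=((hsv[...,0]>100)&(hsv[...,0]<125)&(hsv[...,1]>120)&(P[...,2]>.138)&(P[...,2]<.155)).astype(np.uint8); b[:80]=0;b[:,:150]=0;b[:,370:]=0
pts=P[b>0][:,:2].astype(np.float32); rr=cv2.minAreaRect(pts); print("ledge",len(pts),rr,np.median(P[b>0][:,2]))
cv2.imwrite("pics/crop1.png",cv2.resize(p[150:290,170:400,::-1],None,fx=3.4,fy=3.4,interpolation=cv2.INTER_CUBIC))
E
```

```text
[368.3 177.7] [362 153  12  41 108] [41.4  4. ] 77.9 depth xyz [ 0.641 -0.207  0.049] ray@.1 [ 0.6308 -0.1958  0.1   ]
[249.4 189.5] [231 178  38  24 216] [15.8 35.2] 76.0 depth xyz [0.595 0.078 0.138] ray@.1 [0.6038 0.0808 0.1   ]
[147.  198.8] [137 189  16  16  92] [ 9.2 17. ] 45.0 depth xyz [0.567 0.297 0.161] ray@.1 [0.5831 0.3178 0.1   ]
[205.4 198.2] [191 189  29  19 163] [13.8 26.7] 76.0 depth xyz [0.575 0.175 0.14 ] ray@.1 [0.5837 0.1824 0.1   ]
[160.5 208.5] [144 192  28  27 339] [22.4 22.2] 35.8 depth xyz [0.563 0.291 0.068] ray@.1 [0.5599 0.2854 0.1   ]
[253.  203.2] [241 197  25  14 130] [ 8.2 23.8] 76.0 depth xyz [0.566 0.07  0.127] ray@.1 [0.5713 0.0721 0.1   ]
[178.4 221.5] [172 199  15  43 194] [43.8  6.3] 77.3 depth xyz [0.539 0.256 0.049] ray@.1 [0.5293 0.2429 0.1   ]
[399.1 220.1] [384 206  32  30 734] [27.6 31.8] 45.0 depth xyz [ 0.536 -0.27   0.069] ray@.1 [ 0.5303 -0.2619  0.1   ]
[357.6 216.7] [351 208  15  19 190] [16.5 12.9] 76.0 depth xyz [ 0.538 -0.168  0.101] ray@.1 [ 0.5387 -0.1677  0.1   ]
[336.8 221.9] [330 214  15  18 181] [16.1 12.6] 71.6 depth xyz [ 
[... 179 characters left out ...]
] [204 238 171  45 367] [  2.2 175.6] 75.5 depth xyz [ 0.445 -0.011  0.038] ray@.1 [ 0.4401 -0.0111  0.1   ]
[219.9 252. ] [210 240  21  25 362] [22.8 17.7] 76.0 depth xyz [0.459 0.146 0.102] ray@.1 [0.4589 0.146  0.1   ]
[161.8 270.3] [145 257  33  29 742] [28. 32.] 90.0 depth xyz [0.42  0.284 0.069] ray@.1 [0.4185 0.2758 0.1   ]
[349.2 271.3] [335 257  30  29 686] [28. 29.] 90.0 depth xyz [ 0.417 -0.148  0.072] ray@.1 [ 0.4149 -0.1443  0.1   ]
[273.9 295.9] [260 282  29  29 667] [28. 28.] 90.0 depth xyz [0.361 0.024 0.073] ray@.1 [0.3614 0.0241 0.1   ]
ledge 6672 ((0.6696489453315735, 0.045009270310401917), (0.13516850769519806, 0.42697852849960327), 14.154886245727539) 0.14670729383942352
```

View pics/crop1.png

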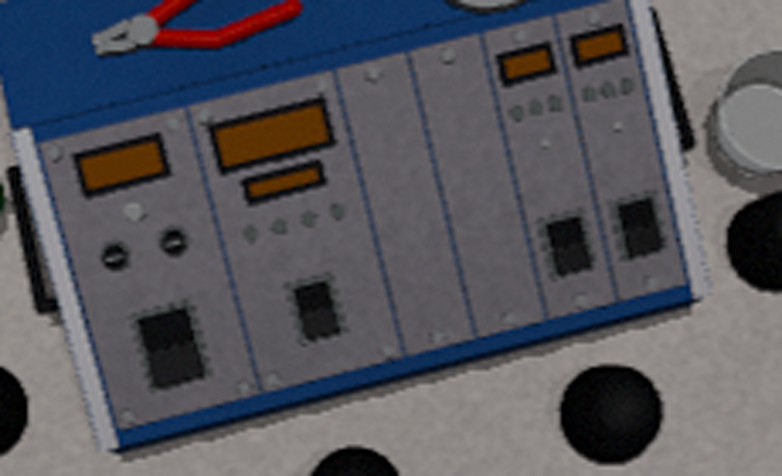

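Spacings check out: main→manifold is 100 mm, main→nozzles 274 and 324 mm, with yaw about 14.2°. So the nozzle modules sit in slots y −125 and −175. Next I'll close the fingers and press the rightmost nozzle with the tip's far edge (11 mm ahead of the TCP axis) on its near half.

```bash
cat >> h.py <<'E'
psi=np.deg2rad(14.2); X=np.array([np.cos(psi),np.sin(psi)]); Q=[np.cos(psi/2),np.sin(psi/2),0,0]
H=dict(main=(.4589,.146),man=(.4835,.0494),na=(.5268,-.1196),nb=(.5387,-.1677))
def tgt(k): return np.array(H[k])-X*(11+(17 if k=="main" else 12))*1e-3
def press(k,stop=.109):
    xy=tgt(k); r.movel([*xy,.130],speed=.12); r.pause(.2)
    f0=r.get_wrist_force()
    c=r.movel([*xy,stop],speed=.015,threshold=1.5); z1=r.get_ee_pos()[2]
    h=r.movel([*xy,stop],speed=.012,threshold=8) if c else None
    f=r.get_wrist_force()-f0; z2=r.get_ee_pos()[2]
    r.movel([*xy,.16],speed=.12)
    print(k,"contact",c,round(z1,4),"stop",h,round(z2,4),"F",np.round(f,1),"t",round(r.get_time_s(),2))
E
python3 - <<'E'
from h import *
for k in H: print(k,r.ik([*tgt(k),.12],Q) is not None, np.round(tgt(k),3))
r.move_gripper(0.0,20); print(r.get_grip_width())
r.movep([*tgt("nb"),.22],Q); print(r.get_ee_pos(),r.get_tcp_rot(),r.get_time_s())
press("nb")
p,d=r.capture("scene"); P=cloud("scene",d); 
cv2.imwrite("pics/s2.png",cv2.resize(p[160:290,160:360,::-1],None,fx=4,fy=4,interpolation=cv2.INTER_CUBIC))
E
```

```text
main True [0.432 0.139]
man True [0.461 0.044]
na True [ 0.505 -0.125]
nb True [ 0.516 -0.173]
9.755213480848765e-05
[ 0.516198   -0.17439248  0.22003553] [ 9.92410838e-01  1.22966219e-01 -2.34627083e-05  1.91094955e-04] 2.6167
nb contact True 0.1144 stop True 0.1123 F [-3.3 -0.1 13.3] t 5.55
```

View pics/s2.png

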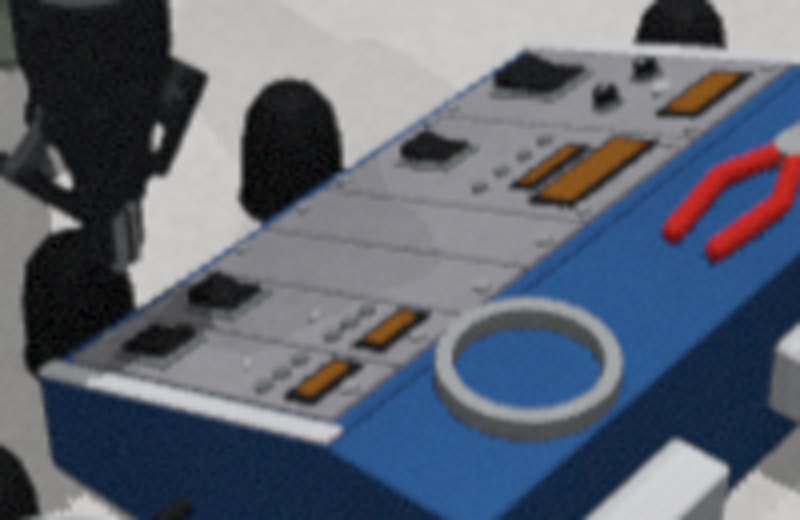

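The right nozzle at crop (160,340) looks flipped compared with the other at (222,290), but the stop height was lower than expected. I'll check from the top camera and the depth before going on.

```bash
python3 - <<'E'
from h import *
r.movel([.40,-.25,.20],speed=.25)
p,d=r.capture("top"); p0=np.load("top1.npz")["p"]; q=r.capture("scene")
a=lambda im,b: cv2.resize(im[b[0]:b[1],b[2]:b[3],::-1],(400,300),interpolation=cv2.INTER_CUBIC)
bx=(200,242,318,374); s0=np.load("scene1.npz")["p"]; sx=(224,254,180,220)
cv2.imwrite("pics/c3.png",np.vstack([np.hstack([a(p0,bx),a(p,bx)]),np.hstack([a(s0,sx),a(q[0],sx)])]))
Y=np.array([-X[1],X[0]])
for n,D in (("before",np.load("top1.npz")["d"]),("after",d)):
    P=cloud("top",D)
    for k in ("na","nb","man","main"):
        e=P[...,:2]-np.array(H[k]); ex,ey=e@X,e@Y
        print(n,k,[round(1e3*float(np.median(P[...,2][(abs(ex-c)<.003)&(abs(ey)<.008)])),1) for c in (-.03,-.024,-.019,-.014,-.008,.0,.008,.014,.019,.024)])
print(r.get_time_s())
E
```

```text
before na [81.3, 84.6, 87.9, 100.2, 99.7, 100.8, 103.2, 105.6, 102.8, 102.5]
before nb [81.9, 83.6, 87.5, 99.8, 99.9, 100.3, 103.9, 104.8, 103.9, 102.4]
before man [82.7, 85.5, 87.5, 99.9, 100.5, 100.8, 102.9, 106.0, 103.2, 102.4]
before main [80.9, 87.5, 99.7, 101.3, 100.7, 101.2, 103.2, 105.4, 107.3, 107.1]
after na [82.9, 85.2, 87.2, 99.9, 101.2, 101.3, 103.3, 105.1, 104.1, 101.7]
after nb [81.7, 84.4, 86.4, 95.0, 97.6, 100.1, 106.1, 109.1, 105.0, 102.3]
after man [81.5, 83.8, 87.1, 98.2, 100.6, 100.6, 102.6, 105.7, 104.7, 103.5]
after main [82.1, 86.8, 99.3, 100.8, 100.6, 99.7, 103.4, 105.8, 106.3, 106.2]
6.4333
```

View pics/c3.png

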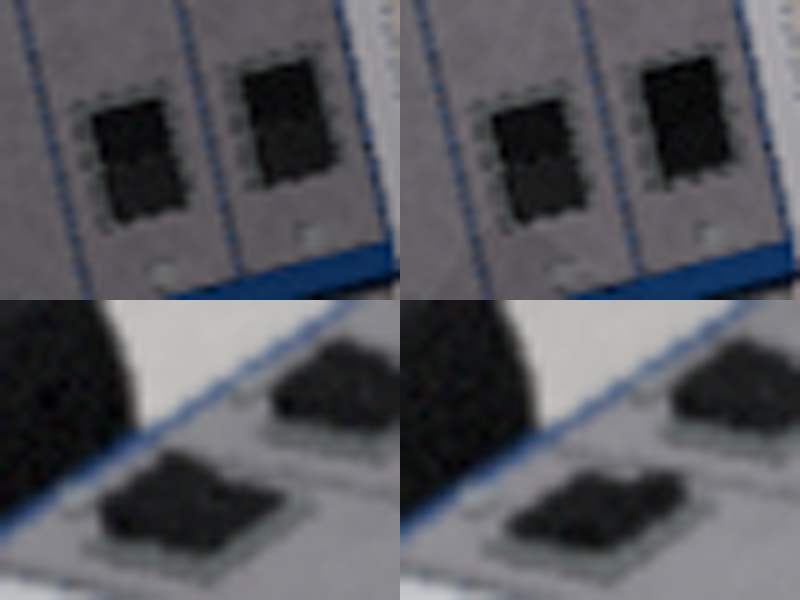

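Confirmed: the right nozzle's near half now slopes down (100→95 mm) and its far half is up at 109 mm, while the others are unchanged. Contact was close to the lip, so I'll shift 3 mm upslope for the left nozzle.

```bash
sed -i 's/(11+(17/(8+(17/' h.py; cat >> h.py <<'E'
def state(d,ks=("na","nb","man","main")):
    P=cloud("top",d); Y=np.array([-X[1],X[0]])
    for k in ks:
        e=P[...,:2]-np.array(H[k]); ex,ey=e@X,e@Y
        print(k,[round(1e3*float(np.median(P[...,2][(abs(ex-c)<.003)&(abs(ey)<.008)])),1) for c in (-.014,-.008,0,.008,.014)])
E
python3 - <<'E'
from h import *
r.movel([*tgt("na"),.18],speed=.25,rotation=None)
press("na"); r.movel([.40,-.20,.20],speed=.25)
state(r.capture("top")[1]); print(r.get_time_s())
E
```

```text
na contact True 0.1203 stop True 0.1154 F [-0.9 -0.3 11.4] t 9.85
na [94.5, 97.8, 100.7, 106.5, 111.0]
nb [94.8, 96.5, 101.2, 107.1, 109.6]
man [100.4, 100.4, 100.5, 102.7, 106.4]
main [101.1, 99.2, 100.6, 103.9, 104.3]
10.6
```

Both nozzles are off. Now the manifold, a check, then the main switch.

```bash
python3 - <<'E'
from h import *
r.movel([*tgt("man"),.18],speed=.25)
press("man"); r.movel([.40,-.20,.20],speed=.25)
state(r.capture("top")[1]); print(r.get_time_s())
E
```

```text
man contact True 0.1201 stop True 0.1151 F [-0.9 -1.5 10.7] t 14.38
na [93.9, 97.7, 100.9, 106.7, 109.2]
nb [94.1, 96.3, 100.4, 105.2, 110.0]
man [93.2, 97.5, 100.1, 106.5, 109.2]
main [99.3, 100.3, 100.3, 102.7, 104.8]
15.6
```

```bash
python3 - <<'E'
from h import *
r.movel([*tgt("main"),.18],speed=.25)
press("main"); r.movel([.40,-.20,.22],speed=.25)
p,d=r.capture("top"); state(d); print(r.get_time_s()); cv2.imwrite("pics/top5.png",p[:,:,::-1])
E
```

```text
main contact True 0.1143 stop True 0.1125 F [-2.8 -0.4 15.5] t 19.72
na [95.3, 97.0, 99.9, 107.2, 109.5]
nb [93.1, 97.8, 100.1, 105.8, 110.1]
man [93.8, 96.7, 100.7, 105.9, 109.9]
main [94.6, 98.1, 99.1, 105.7, 110.1]
21.3
```

View pics/top5.png

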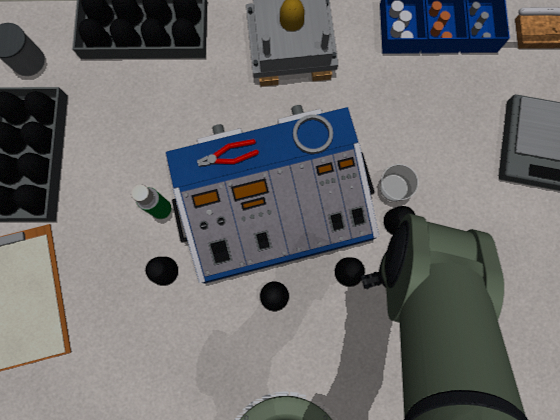

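The top view shows all four rockers off: main (220,251), manifold (263,241) and nozzles (336,222) and (358,217). The caps, tub, can, ring and cutters are where they were, and the arm is clear at about (400,260).

```bash
python3 -c "
from plant import r
print(r.hand_in(), r.get_time_s())"
```

```text
the job is handed in; nothing more can be done
the job is handed in; nothing more can be done
```

All four switches are off, pressed in the order asked (right nozzle, left nozzle, manifold, main) and confirmed by depth readings; nothing around the console moved in the final view, and I handed the job in at about 21 s.

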